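# Rewind the large tape cassette until the crank goes light

### The job

Rewind the tape in the larger of the two closed cassettes: turn its crank clockwise (seen from above) against the brake until the resistance suddenly drops away and the pin on its front ear pops up. Stop there, less than an eighth of a turn past that point, and let go. Leave the crank of the smaller cassette alone.

Things in the scene. Friction and masses are not known exactly. Their poses are not given: they have to be found in the camera images.
- winder: Larger of two closed tape cassettes: fixed round grey case, 130 mm across (foot 142), 44 mm high. Origin: centre of underside, on the vertical crank axis; z up; -x points to the front ear (30 wide, 40 high, to 93 mm from axis). Arm's top at z 56 mm, hub's top 60. Upright black grip, 18 mm thick, z 58 to 100 mm, 50 mm from the axis; it spins freely, so the hand need not turn.
- winder_crank (a joint): Crank angle of the larger cassette, rad, growing clockwise from above: at q the arm points along (cos q, -sin q) in the case's x, y. Starts at 0 to 1.6. The brake resists with about 8 to 10 N at the grip up to 4.7 or 4.8 (arm at the small steel mark on the rim, at the case's +y), then lets go: under 1 N. Stays where left; afterwards it cannot turn back; stop at 5.75.
- pin (a joint): Steel pin, 12 mm thick, in the larger cassette's front ear, 79 mm from the crank axis. Its lift in m: 0 while the brake is on (top just above the ear, 41 mm over the worktop); it springs up by itself to 0.012 when the brake lets go.
- small_winder_knob (a point): Middle of the black grip (18 mm thick, 58 to 100 mm over the worktop) on the smaller cassette's crank, 34 mm from its axis; to be left where it is. That cassette looks alike but its case is 90 mm across; it stands to the left or right of the larger one, axes at least 0.2 m apart.
Mind the look-alikes: they are no part of the job. What is shaped like the winder but yellow is not meant.

How it is judged:
At the end, for the whole second after the job is handed in: The pin of the larger cassette stands up (more than 8 mm), its crank is at rest and no more than an eighth of a turn past the point where the brake let go (crank angle 4.5 to 5.55 rad) (value of joint pin above 0.008 m and value of joint winder_crank between 4.5 and 5.55 rad and velocity of joint winder_crank between -0.1 and 0.1 rad/s); the robot touches nothing.
It fails at once if the crank of the smaller cassette is turned (its grip moved by more than 15 mm) (distance of small_winder_knob from where it was at the start of the episode above 0.015 m).
It also fails if it takes over 38 s, if anything falls off the work surface, if the arm or the gripper's body presses on something with over 40 N, if the wrist force passes 120 N, or if a joint passes its speed limit or range.

### The arm

A 7-joint arm with a two-finger parallel gripper is mounted at the origin on a cart in front of the work surface, level with it; the furniture and walls round the work are solid. World frame = base frame: x ahead of the robot, y to its left, z up, the work surface at z = 0. Lengths are in m, angles in rad, forces in N, time in s.
With the tool pointing down it reaches from about 0.35 to 0.775 m from the base axis. Payload 3.1 kg.
Tool frame: the origin (TCP) lies midway between the tips of the shut fingers; the grasp point (between the pads) lies 19 mm behind it; z points along the fingers, y is the direction in which the jaws open and shut (so a half turn about z gives the same grasp; the last joint's range is limited). The gripper opens to 85 mm and grips with 20 to 120 N. Pads are 22 mm wide; open, the fingers measure 114 mm over their backs; the gripper's body (76 mm by 85 mm) begins 54 mm behind the grasp point. The pads swing forward as they close: fully open they stand 13 mm farther back than shut.
Start: joints at [-1.181, 0.311, 0.014, 1.512, -0.004, 1.319, -0.027], TCP at [0.23, 0.5, 0.231] pointing down, gripper open.
Joint ranges: [-2.7, 2.7], [-0.3, 1.91], [-1.27, 1.3], [0.12, 2.57], [-1.44, 4.58], [0.2, 2.03], [-3.05, 3.05]. Speed limits (rad/s): [2.79, 2.79, 3.14, 3.14, 3.14, 3.14, 3.14].

### API

Orientations are given as a unit quaternion [w, x, y, z].
In Python, from rig import robot gives the robot as it stands.
- The arm moves only by the tool servo_tool, never from a script. Its argument "steps" is a list of rows, each a list of 7 numbers: the shift along the world's x, y, z each as a share of 40 mm, from -1 to 1, then the turn, a rotation vector about the world's x, y, z each as a share of 4 degrees, from -1 to 1, then the opening, from 0 (shut) to 1 (fully open). In form: [[dx, dy, dz, ax, ay, az, jaw], ...]. A call has 1 to 5 rows; each row shifts and turns the commanded pose from where the row before left it; what a row does not reach is not made up. A row lasts 1/12 s, in which the tool goes at most 41.7 mm and 7.16 degrees, less where a joint would pass 70% of its speed; a pose out of reach is approached as far as the arm can. A call with a number of a shift or a turn outside -1 to 1 is refused whole. A call with a gripper value outside its range is refused whole. The fingers move at their own pace and stop on an object; the grip force is fixed at half the most. Time passes only in rows, so rows that do not move let the fingers close. It gives the time, the measured TCP pose, the force and the opening at its end, in the units of the state.
- robot.state(): the state, without advancing time (a new reading comes with each control period).
- robot.read_camera(name): name is "scene" or "top"; returns the picture (384x512x3 uint8, red, green, blue); there is no depth.
- robot.camera_params(name): a dict with "mtx" (3x3 intrinsics, pixels), "k1" (the pictures are not rectified: a ray, as slopes to the right and down, at radius r is drawn at 1 + k1 r^2 times it, then the intrinsics apply), "rvec" (rotation vector, rad) and "tvec" (3), from world to camera coordinates, as OpenCV has them. Camera axes: x right, y down, z forward; pixel columns grow to the right and rows downward; lengths in m; the calibration is good to about 2 mm. A picture is of the moment at which its call begins. camera_params takes no time and is no camera call.
- robot.job_done(): hands the job in, once; it reports no verdict.
The state is a dict: "time": time; "joint_positions": joint angles; "joint_velocities": joint speeds; "effort": joint torques, N m; "position": TCP position; "eef_rot": TCP orientation; "contact_force": force on the tool from outside, world axes, zero at the start; "wrist_torque": the same for the moment, N m; "finger_gap": finger opening in m.
Only numpy, scipy, OpenCV 4.12 (cv2) and the standard library are available. Lean on these libraries where they do the work, as an engineer would, in place of code of your own. Each camera call takes 0.05 s, during which the arm holds its last target.

## Working session

There is one attempt and no reset: what is moved stays moved. The work goes in short steps, Python scripts to look and compute and a tool call to move; the robot and the scene stay as the last step left them, time stands still between calls to the robot, and variables do not carry over. Pictures are saved under pics/ and viewed, and the job is handed in when it is done.

Besides the shell and the picture viewer there is one more tool, called after "Request:" as name([rows], argument=value, ...), one row to a line, values as JSON. servo_tool: Moves the arm, as the interface text tells. Its arguments: {"type":"object","properties":{"steps":{"type":"array","items":{"type":"array","items":{"type":"number","minimum":-1,"maximum":1}}}},"required":["steps"]}

```bash
mkdir -p pics; ls
python3 - <<'E'
from rig import robot
import cv2
for n in ("scene","top"):
    im=robot.read_camera(n); cv2.imwrite(f"pics/{n}0.png",im[:,:,::-1]); print(n,robot.camera_params(n))
print(robot.state())
E
```

```text
pics
scene {'mtx': array([[418.4105653 ,   0.        , 255.36700806],
       [  0.        , 418.4105653 , 182.88088334],
       [  0.        ,   0.        ,   1.        ]]), 'k1': -0.009893381723506367, 'rvec': array([ 2.3033423 , -0.62036868,  0.22376651]), 'tvec': array([-0.54743042,  0.09926585,  1.49384236])}
top {'mtx': array([[365.48366473,   0.        , 255.07562673],
       [  0.        , 365.48366473, 195.39414246],
       [  0.        ,   0.        ,   1.        ]]), 'k1': -0.01114803190109536, 'rvec': array([ 2.1736628 , -2.14459242,  0.177771  ]), 'tvec': array([-0.2703956 ,  0.49647136,  1.27864816])}
{'time': 0.1, 'joint_positions': array([-1.18073943,  0.31168626,  0.01400579,  1.51287188, -0.00440819,
        1.31920505, -0.0272026 ]), 'joint_velocities': array([-0.00056886, -0.00198318, -0.0001671 , -0.00264991, -0.00119781,
       -0.00252157, -0.00098757]), 'effort': array([ 1.18728491e-03, -3.80857587e+01,  1.46836373e-01, -2.31243986e+01,
        1.22400984e-02,  8.10547150e-03,  1.58275424e-05]), 'position': array([0.22987817, 0.49894679, 0.23031749]), 'eef_rot': array([-1.86912077e-04,  2.14176245e-01,  9.76794447e-01, -1.05339397e-03]), 'contact_force': array([-0.83619157, -0.7970849 ,  0.5998719 ]), 'wrist_torque': array([0.02507157, 0.02509952, 0.03601603]), 'finger_gap': 0.08521711380842788}
```

View pics/scene0.png

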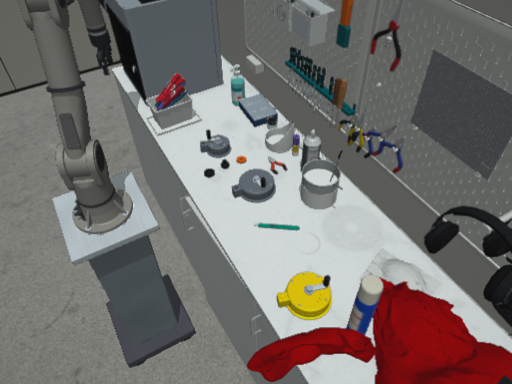

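View pics/top0.png

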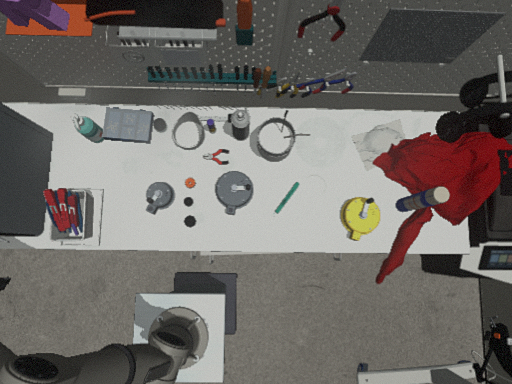

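```bash
python3 - <<'E'
import cv2,numpy as np
a=cv2.imread("pics/top0.png")[160:225,190:270]; b=cv2.imread("pics/scene0.png")[155:215,220:290]
a=cv2.resize(a,(480,390),interpolation=cv2.INTER_CUBIC);b=cv2.resize(b,(455,390),interpolation=cv2.INTER_CUBIC)
cv2.imwrite("pics/crop0.png",cv2.resize(np.hstack([a,b]),None,fx=.85,fy=.85))
E
cat > h.py <<'E'
from rig import robot
import cv2,numpy as np
def cam(n):
    p=robot.camera_params(n);R=cv2.Rodrigues(p["rvec"])[0];return p,R,p["tvec"]
def back(n,uv,z):
    p,R,t=cam(n);K=p["mtx"];d=np.array([(uv[0]-K[0,2])/K[0,0],(uv[1]-K[1,2])/K[1,1]])
    x=d.copy()
    for _ in range(10): x=d/(1+p["k1"]*(x@x))
    r=R.T@np.array([x[0],x[1],1]);c=-R.T@t
    return c+r*(z-c[2])/r[2]
def proj(n,P):
    p,R,t=cam(n);q=R@np.array(P)+t;x=q[:2]/q[2];x=x*(1+p["k1"]*(x@x));K=p["mtx"]
    return np.array([K[0,0]*x[0]+K[0,2],K[1,1]*x[1]+K[1,2]])
E
python3 -c "
from h import *
print(back('top',(234,188),.044),back('top',(232,210),.04),back('scene',(257,184),.044))
print(back('top',(159,194),.044),back('scene',(215,145),.044))"
```

```text
[ 0.52493536 -0.18750591  0.044     ] [ 0.44586714 -0.18180185  0.04      ] [ 0.52078868 -0.20570079  0.044     ]
[0.49906851 0.07946733 0.044     ] [0.48423377 0.06615801 0.044     ]
```

View pics/crop0.png

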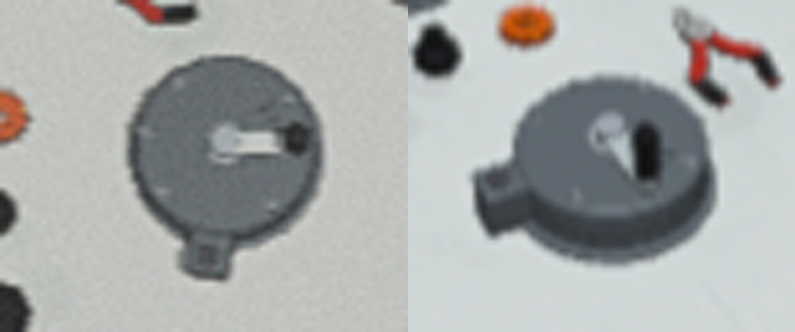

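```bash
python3 -c "
from h import *
print('hub',back('top',(234.3,188),.06),back('scene',(255.7,178.5),.06))
print('grip',back('top',(247.8,186.9),.1),back('scene',(263.4,178),.1))
print('gripbot',back('scene',(220+(648-408)/5.525,155+188/5.525),.058))
print('pin',back('top',(230.6,210.2),.041),back('scene',(236.1,187.6),.041))
# disc edges in top: fit
import cv2
from scipy.optimize import least_squares
c=np.array([.522,-.19])
for n in('top','scene'):
  im=cv2.imread(f'pics/{n}0.png')
  th=np.arange(0,2*np.pi,.05)
  for d in (-.01,):
    for t in th:
      q=proj(n,[c[0]+.065*np.cos(t),c[1]+.065*np.sin(t),.044]); im2=im
  big=cv2.resize(im,None,fx=8,fy=8,interpolation=cv2.INTER_CUBIC)
  for r,z in((.065,.044),(.071,0)):
   pts=np.array([(proj(n,[c[0]+r*np.cos(t),c[1]+r*np.sin(t),z])+.5)*8 for t in th]).astype(int)
   cv2.polylines(big,[pts],True,(0,255,0),1)
  u=(proj(n,[*c,.05])*8).astype(int)
  cv2.imwrite(f'pics/fit_{n}.png',big[u[1]-250:u[1]+250,u[0]-330:u[0]+330])
"
```

```text
hub [ 0.52236417 -0.18914271  0.06      ] [ 0.52301837 -0.19295881  0.06      ]
grip [ 0.52045702 -0.23688554  0.1       ] [ 0.52829894 -0.2391462   0.1       ]
gripbot [ 0.52158028 -0.25033793  0.058     ]
pin [ 0.44497851 -0.17686539  0.041     ] [ 0.44873834 -0.18028989  0.041     ]
```

View pics/fit_top.png

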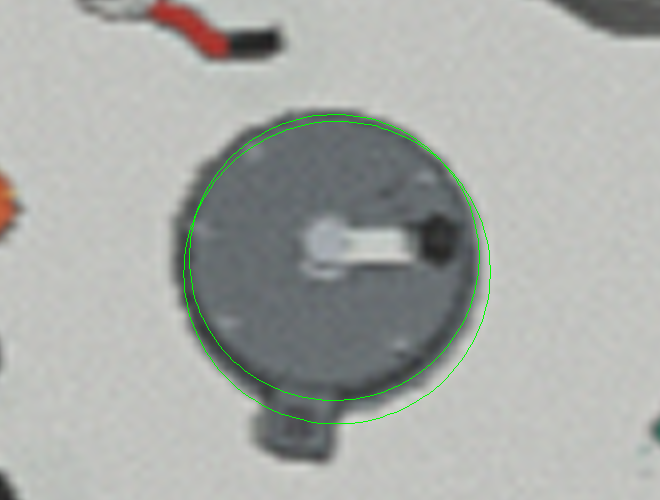

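View pics/fit_scene.png

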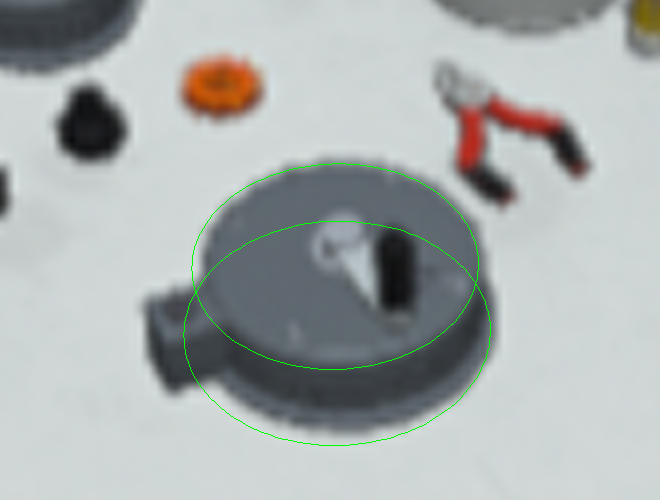

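```bash
python3 -c "
from h import *
th=np.arange(0,2*np.pi,.03)
G={}
for n in('top','scene'):
  g=cv2.GaussianBlur(cv2.cvtColor(cv2.imread(f'pics/{n}0.png'),cv2.COLOR_BGR2GRAY).astype(np.float32),(0,0),.8); G[n]=g
def samp(n,P):
  q=np.array([proj(n,p) for p in P],np.float32)
  return cv2.remap(G[n],q[:,:1].copy(),q[:,1:].copy(),cv2.INTER_LINEAR)[:,0]
def score(n,c):
  # union silhouette of foot(r.071,z0) & case(.065,.044): hull, in pixel
  P=[[c[0]+r*np.cos(t),c[1]+r*np.sin(t),z] for r,z in((.071,0),(.071,.004),(.065,.044)) for t in th[::3]]
  q=np.array([proj(n,p) for p in P],np.float32); h=cv2.convexHull(q)[:,0]
  m=[]
  for s in(.93,1.07):
    k=(h-h.mean(0))*s+h.mean(0); k=np.vstack([k,k[:1]])
    L=np.r_[0,np.cumsum(np.linalg.norm(np.diff(k,axis=0),axis=1))];u=np.linspace(0,L[-1],200)
    x=np.interp(u,L,k[:,0]).astype(np.float32)[:,None];y=np.interp(u,L,k[:,1]).astype(np.float32)[:,None]
    m.append(cv2.remap(G[n],x,y,cv2.INTER_LINEAR)[:,0])
  return np.clip(m[1]-m[0],-120,120).mean()
for n in G:
  best=max((score(n,(x,y)),x,y) for x in np.arange(.51,.54,.001) for y in np.arange(-.205,-.175,.001))
  print(n,best)
"
```

```text
Traceback (most recent call last):
  File "h.py", line 12, in proj
    p,R,t=cam(n);q=R@np.array(P)+t;x=q[:2]/q[2];x=x*(1+p["k1"]*(x@x));K=p["mtx"]
          ~~~^^^
  File "h.py", line 4, in cam
    p=robot.camera_params(n);R=cv2.Rodrigues(p["rvec"])[0];return p,R,p["tvec"]
ValueError: time passes only in moves, steps and waits
```

```bash
sed -i 's/^def cam(n):/import functools\n@functools.lru_cache(None)\ndef cam(n):/' h.py
cat > fit.py <<'E'
from h import *
th=np.arange(0,2*np.pi,.03)
G={}
for n in('top','scene'):
  G[n]=cv2.GaussianBlur(cv2.cvtColor(cv2.imread(f'pics/{n}0.png'),cv2.COLOR_BGR2GRAY).astype(np.float32),(0,0),.8)
def score(n,c):
  P=[[c[0]+r*np.cos(t),c[1]+r*np.sin(t),z] for r,z in((.071,0),(.071,.004),(.065,.044)) for t in th[::4]]
  q=np.array([proj(n,p) for p in P],np.float32); h=cv2.convexHull(q)[:,0]
  m=[]
  for s in(.93,1.07):
    k=(h-h.mean(0))*s+h.mean(0); k=np.vstack([k,k[:1]])
    L=np.r_[0,np.cumsum(np.linalg.norm(np.diff(k,axis=0),axis=1))];u=np.linspace(0,L[-1],200)
    x=np.interp(u,L,k[:,0]).astype(np.float32)[:,None];y=np.interp(u,L,k[:,1]).astype(np.float32)[:,None]
    m.append(cv2.remap(G[n],x,y,cv2.INTER_LINEAR)[:,0])
  return np.clip(m[1]-m[0],-120,120).mean()
for n in G:
  s=sorted(((score(n,(x,y)),x,y) for x in np.arange(.51,.54,.001) for y in np.arange(-.205,-.175,.001)),reverse=True)
  print(n,s[0],np.mean(s[:15],0))
E
python3 fit.py
```

```text
top (np.float32(77.375275), np.float64(0.526), np.float64(-0.18499999999999997)) [75.62225138  0.52633333 -0.18526667]
scene (np.float32(72.96182), np.float64(0.527), np.float64(-0.18699999999999997)) [71.97999369  0.52653333 -0.18733333]
```

Request:
servo_tool([
  [0.37,-0.92,0,0,0,0,1],
  [0.37,-0.92,0,0,0,0,1],
  [0.37,-0.92,0,0,0,0,1],
  [0.37,-0.92,0,0,0,0,1],
  [0.37,-0.92,0,0,0,0,1],
])

```text
time: 0.52
position: [0.3043, 0.3135, 0.2308]
eef_rot: [-0.0, 0.214, 0.977, -0.0]
contact_force: [0.4, 0.6, 0.2]
finger_gap: 0.0856
```

Request:
servo_tool([
  [0.37,-0.92,0,0,0,0,1],
  [0.37,-0.92,0,0,0,0,1],
  [0.37,-0.92,0,0,0,0,1],
  [0.37,-0.92,0,0,0,0,1],
  [0.37,-0.92,0,0,0,0,1],
])

```text
time: 0.93
position: [0.3781, 0.1295, 0.2311]
eef_rot: [-0.0, 0.214, 0.977, 0.0]
contact_force: [0.6, 0.3, 0.5]
finger_gap: 0.0855
```

Request:
servo_tool([
  [0.37,-0.92,0,0,0,0,1],
  [0.37,-0.92,0,0,0,0,1],
  [0.37,-0.92,0,0,0,0,1],
  [0.37,-0.92,0,0,0,0,1],
  [0.37,-0.92,0,0,0,0,1],
])

```text
time: 1.35
position: [0.4521, -0.0542, 0.2312]
eef_rot: [-0.0, 0.214, 0.977, 0.0]
contact_force: [0.8, -0.1, -0.7]
finger_gap: 0.0859
```

Request:
servo_tool([
  [0.37,-0.92,0,0,0,0,1],
  [0.37,-0.92,0,0,0,0,1],
  [0.37,-0.92,0,0,0,0,1],
  [0.37,-0.9,0,0,0,0,1],
  [0,0,-0.8,0,0,0,1],
])

```text
time: 1.77
position: [0.5158, -0.2116, 0.2049]
eef_rot: [0.008, 0.219, 0.976, -0.005]
contact_force: [0.9, -1.7, 0.5]
finger_gap: 0.0855
```

Run:
```python
from h import *
s=robot.state();print(s["position"],s["joint_positions"],s["time"])
for n in("top","scene"):
    im=robot.read_camera(n);cv2.imwrite(f"pics/{n}1.png",im[:,:,::-1])
a=cv2.imread("pics/top1.png")[140:240,160:290]; b=cv2.imread("pics/scene1.png")[110:230,200:330]
cv2.imwrite("pics/c1.png",np.hstack([cv2.resize(a,(400,308),interpolation=3),cv2.resize(b,(334,308),interpolation=3)]))
```

```text
[ 0.51581799 -0.21162651  0.20488239] [-0.14371591  0.37573662  0.67412819  1.57276296 -0.2366573   1.25882134
  1.69316962] 1.7667
```

View pics/c1.png

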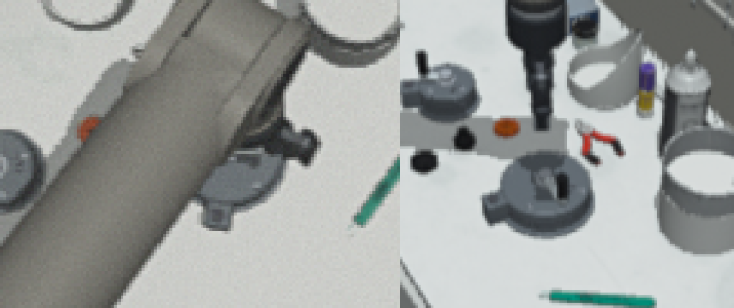

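Request:
servo_tool([
  [0,0,0,0,0,0,1],
  [0,0,0,0,0,0,1],
])

```text
time: 2.03
position: [0.5118, -0.1977, 0.1999]
eef_rot: [0.0, 0.213, 0.977, 0.0]
contact_force: [0.4, 0.4, 0.5]
finger_gap: 0.0852
```

Request:
servo_tool([
  [0.16,-0.5,0,0,0,0,1],
  [0.15,-0.5,0,0,0,0,1],
  [0,0,0,0,0,0,1],
  [0,0,0,0,0,0,1],
])

```text
time: 2.37
position: [0.5244, -0.2391, 0.2009]
eef_rot: [0.001, 0.214, 0.977, -0.0]
contact_force: [-0.4, -0.4, -0.1]
finger_gap: 0.085
```

Run:
```python
from h import *
s=robot.state();print(s["position"],s["joint_positions"],s["time"])
for n in("top","scene"):
    im=robot.read_camera(n);cv2.imwrite(f"pics/{n}2.png",im[:,:,::-1])
a=cv2.imread("pics/top2.png")[140:240,160:290]; b=cv2.imread("pics/scene2.png")[110:230,200:330]
cv2.imwrite("pics/c2.png",np.hstack([cv2.resize(a,(400,308),interpolation=3),cv2.resize(b,(334,308),interpolation=3)]))
```

```text
[ 0.52437895 -0.23913904  0.20085449] [-0.06921317  0.43247668  0.66657018  1.5091221  -0.27351184  1.29206513
  1.76631366] 2.3667
```

View pics/c2.png

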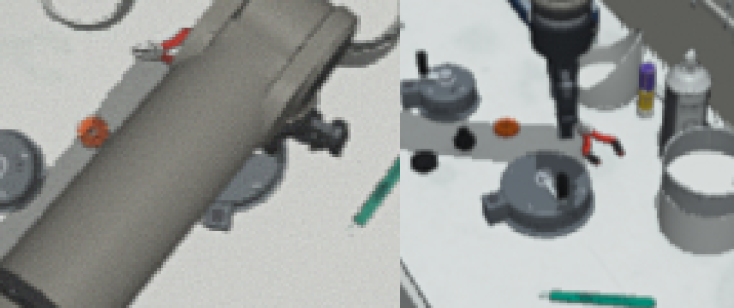

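Request:
servo_tool([
  [0,0,-0.85,0,0,0,1],
  [0,0,-0.85,0,0,0,1],
  [0,0,-0.85,0,0,0,1],
  [0,0,-0.75,0,0,0,1],
  [0,0,0,0,0,0,1],
])

```text
time: 2.88
position: [0.5196, -0.2337, 0.0615]
eef_rot: [-0.006, 0.213, 0.977, 0.002]
contact_force: [-0.8, 2.2, -0.8]
finger_gap: 0.0851
```

Run:
```python
from h import *
for n in("top","scene"):
    im=robot.read_camera(n);cv2.imwrite(f"pics/{n}3.png",im[:,:,::-1])
s=robot.state();print(s["position"],s["contact_force"],s["time"])
a=cv2.imread("pics/top3.png")[160:220,190:290]; b=cv2.imread("pics/scene3.png")[130:210,210:310]
cv2.imwrite("pics/c3.png",np.hstack([cv2.resize(a,(400,300),interpolation=3),cv2.resize(b,(375,300),interpolation=3)]))
```

```text
[ 0.5237157  -0.23722232  0.06736448] [ 0.45370695 -0.2948523   0.26380363] 2.9833
```

View pics/c3.png

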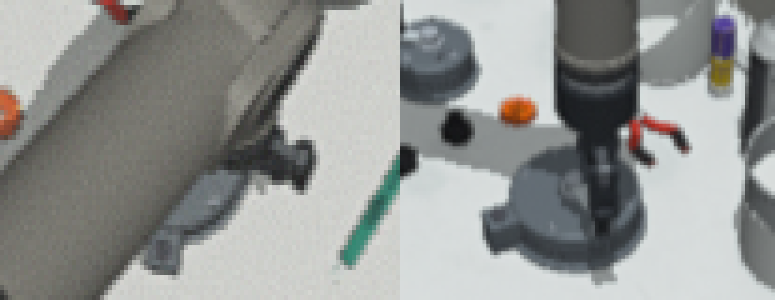

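Request:
servo_tool([
  [0,0,0,0,0,0,0],
  [0,0,0,0,0,0,0],
  [0,0,0,0,0,0,0],
  [0,0,0,0,0,0,0],
  [0,0,0,0,0,0,0],
])

```text
time: 3.4
position: [0.5244, -0.2392, 0.0684]
eef_rot: [0.001, 0.214, 0.977, -0.0]
contact_force: [0.5, -0.4, 0.1]
finger_gap: 0.0258
```

Request:
servo_tool([
  [0,0,0,0,0,0,0],
  [0,0,0,0,0,0,0],
  [0,0,0,0,0,0,0],
])

```text
time: 3.65
position: [0.526, -0.2363, 0.0687]
eef_rot: [0.001, 0.213, 0.977, 0.002]
contact_force: [1.0, 3.5, 5.7]
finger_gap: 0.0161
```

Request:
servo_tool([
  [-0.217,0.02,0,0,0,0,0],
  [-0.21,0.056,0,0,0,0,0],
  [-0.198,0.092,0,0,0,0,0],
])

```text
time: 3.9
position: [0.5053, -0.2311, 0.0689]
eef_rot: [0.006, 0.213, 0.977, 0.001]
contact_force: [10.3, -0.4, -2.8]
finger_gap: 0.0159
```

Request:
servo_tool([
  [-0.178,0.125,0,0,0,0,0],
  [-0.154,0.154,0,0,0,0,0],
  [-0.125,0.178,0,0,0,0,0],
  [-0.092,0.198,0,0,0,0,0],
])

```text
time: 4.23
position: [0.4825, -0.2082, 0.069]
eef_rot: [0.007, 0.214, 0.977, -0.002]
contact_force: [9.4, -4.7, -6.2]
finger_gap: 0.0157
```

Request:
servo_tool([
  [-0.056,0.21,0,0,0,0,0],
  [-0.02,0.217,0,0,0,0,0],
  [0.02,0.217,0,0,0,0,0],
  [0.056,0.21,0,0,0,0,0],
])

```text
time: 4.57
position: [0.4784, -0.1774, 0.0688]
eef_rot: [0.004, 0.216, 0.976, -0.004]
contact_force: [0.5, -8.8, -0.1]
finger_gap: 0.0159
```

Request:
servo_tool([
  [0.092,0.198,0,0,0,0,0],
  [0.125,0.178,0,0,0,0,0],
  [0.154,0.154,0,0,0,0,0],
])

```text
time: 4.82
position: [0.4884, -0.1552, 0.0686]
eef_rot: [-0.002, 0.216, 0.976, -0.003]
contact_force: [-9.7, -4.6, 12.0]
finger_gap: 0.0161
```

Request:
servo_tool([
  [0.178,0.125,0,0,0,0,0],
  [0.198,0.092,0,0,0,0,0],
])

```text
time: 4.98
position: [0.5019, -0.1434, 0.0685]
eef_rot: [-0.005, 0.216, 0.976, -0.0]
contact_force: [-13.0, 0.4, 17.3]
finger_gap: 0.0162
```

Request:
servo_tool([
  [0.21,0.056,0,0,0,0,0],
  [0.217,0.02,0,0,0,0,0],
])

```text
time: 5.15
position: [0.5199, -0.1369, 0.0686]
eef_rot: [-0.005, 0.214, 0.977, 0.002]
contact_force: [-3.3, 6.5, 15.8]
finger_gap: 0.0163
```

Request:
servo_tool([
  [0.217,-0.02,0,0,0,0,0],
  [0,0,0,0,0,0,0],
])

```text
time: 5.32
position: [0.5347, -0.1367, 0.0687]
eef_rot: [0.001, 0.213, 0.977, 0.002]
contact_force: [1.7, 4.4, 5.9]
finger_gap: 0.0162
```

```bash
cat > look.py <<'E'
from h import *
import sys
k=sys.argv[1]
for n in("top","scene"):
    im=robot.read_camera(n);cv2.imwrite(f"pics/{n}{k}.png",im[:,:,::-1])
s=robot.state();print(s["position"],s["contact_force"],s["time"])
a=cv2.imread(f"pics/top{k}.png")[160:220,190:290]; b=cv2.imread(f"pics/scene{k}.png")[140:210,220:300]
cv2.imwrite(f"pics/c{k}.png",np.hstack([cv2.resize(a,(400,300),interpolation=3),cv2.resize(b,(380,300),interpolation=3)]))
E
python3 look.py 4
```

```text
[ 0.5353972  -0.13679247  0.06874908] [3.49206818 3.95783158 3.13858373] 5.4167
```

View pics/c4.png

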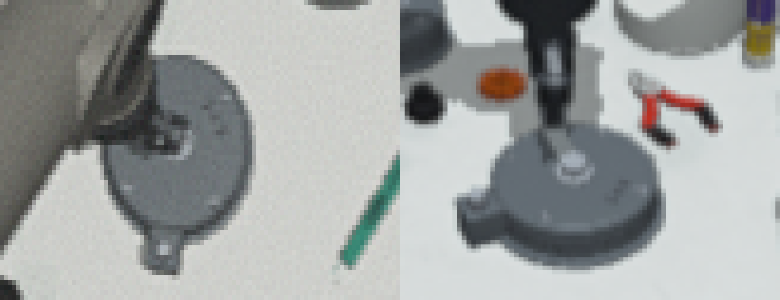

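Request:
servo_tool([
  [0.1,-0.02,0,0,0,0,0],
  [0.1,-0.035,0,0,0,0,0],
  [0,0,0,0,0,0,0],
  [0,0,0,0,0,0,0],
])

```text
time: 5.75
position: [0.5431, -0.1388, 0.0687]
eef_rot: [0.002, 0.213, 0.977, 0.002]
contact_force: [1.9, 4.7, 4.7]
finger_gap: 0.0157
```

```bash
python3 look.py 5;python3 - <<'E'
from h import *
r=lambda f:cv2.resize(f,(390,390),interpolation=3)
def c(n,k):
    u=proj(n,[.447,-.178,.045]).astype(int);return r(cv2.imread(f"pics/{n}{k}.png")[u[1]-13:u[1]+13,u[0]-13:u[0]+13])[:290]
cv2.imwrite("pics/pin5.png",np.vstack([np.hstack([c(n,0),c(n,5)]) for n in("top","scene")]))
# predicted pin top down/up
for n in("top","scene"):
  u=proj(n,[.447,-.178,.045]).astype(int)
  print(n,[(proj(n,[.447,-.178,z])-u+13)*15 for z in(.041,.053)])
E
```

```text
[ 0.54297602 -0.13874859  0.0687413 ] [1.62351918 5.10980666 6.04486327] 5.85
top [array([208.95060751, 204.61210428]), array([206.86555272, 199.44269312])]
scene [array([200.62520764, 215.72512061]), array([197.88951625, 181.14794867])]
```

View pics/pin5.png

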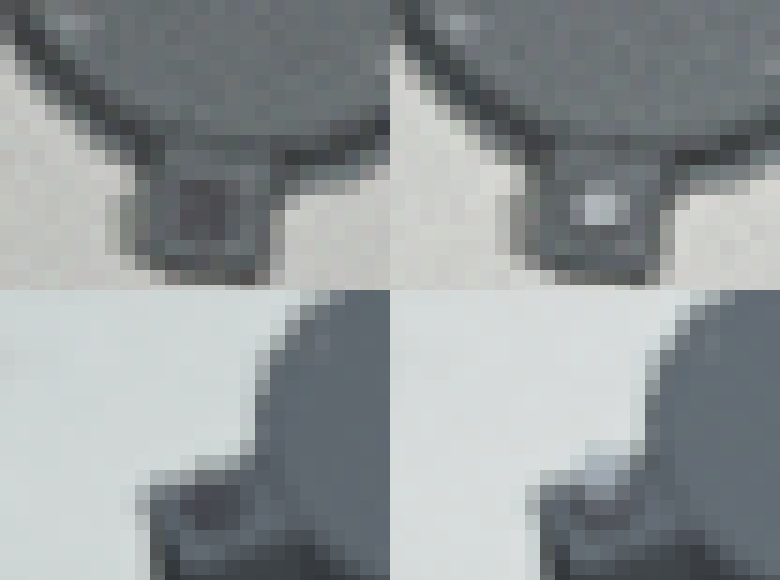

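Request:
servo_tool([
  [0,0,0,0,0,0,0.5],
  [0,0,0,0,0,0,0.5],
  [0,0,0,0,0,0,0.5],
  [0,0,0,0,0,0,0.5],
  [0,0,0,0,0,0,0.5],
])

```text
time: 6.27
position: [0.54, -0.1425, 0.0671]
eef_rot: [-0.0, 0.215, 0.977, -0.0]
contact_force: [-0.7, -0.1, -0.3]
finger_gap: 0.0428
```

Request:
servo_tool([
  [0,0,0.3,0,0,0,0.5],
  [0,0,0.6,0,0,0,0.5],
  [0,0,0.9,0,0,0,0.5],
  [0,0,0.9,0,0,0,0.5],
  [0,0,0.9,0,0,0,0.5],
])

```text
time: 6.68
position: [0.5399, -0.1423, 0.2136]
eef_rot: [0.0, 0.215, 0.977, -0.0]
contact_force: [0.8, -0.9, -0.2]
finger_gap: 0.0428
```

Request:
servo_tool([
  [0,0,0.5,0,0,0,0.5],
  [0,0.9,0,0,0,0,0.5],
  [0,0.9,0,0,0,0,0.5],
  [0,0.9,0,0,0,0,0.5],
  [0,0.9,0,0,0,0,0.5],
])

```text
time: 7.1
position: [0.5403, 0.0031, 0.2326]
eef_rot: [0.001, 0.215, 0.977, 0.0]
contact_force: [0.0, -0.2, -0.5]
finger_gap: 0.0426
```

Request:
servo_tool([
  [0,0,0,0,0,0,0.5],
  [0,0,0,0,0,0,0.5],
])

```text
time: 7.27
position: [0.5405, 0.0057, 0.2318]
eef_rot: [-0.0, 0.211, 0.977, 0.001]
contact_force: [-0.5, -0.5, -0.7]
finger_gap: 0.0427
```

```bash
python3 look.py 6
```

```text
[0.54043648 0.0009366  0.23199515] [ 0.2626522  -1.4677622  -0.51085064] 7.3667
```

View pics/c6.png

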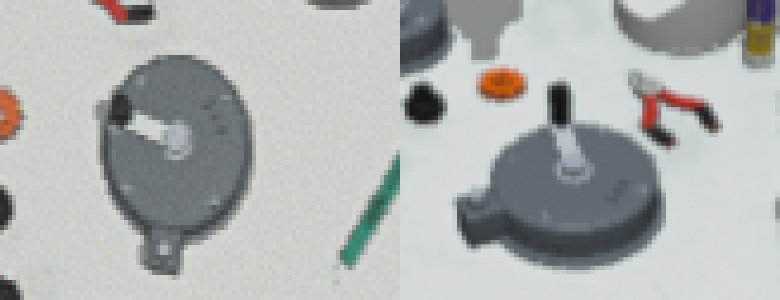

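View pics/scene6.png

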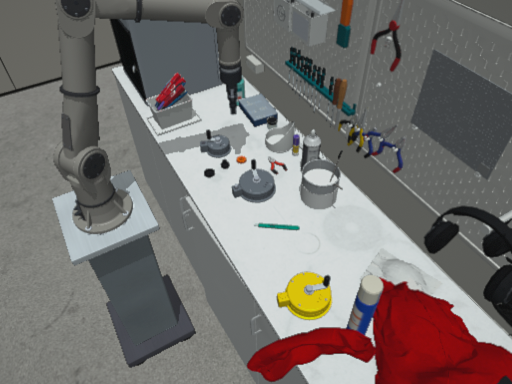

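Run:
```python
from h import *
g=back("top",(220,181.4),.1);h=back("top",(234.2,187.6),.06);d=g-h
print(g,h,np.hypot(*d[:2]),"q",-.12-np.arctan2(d[1],d[0])+2*np.pi)
for n in("top","scene"):
    a,b=[cv2.imread(f"pics/{n}{k}.png") for k in(0,6)]
    u=proj(n,[.49,.073,.06]).astype(int);s=np.s_[u[1]-15:u[1]+15,u[0]-15:u[0]+15]
    print(n,"small diff",cv2.absdiff(a,b)[s].mean(),cv2.absdiff(a,b)[s].max())
robot.job_done()
```

```text
[ 0.53813991 -0.14089962  0.1       ] [ 0.5237963  -0.18875983  0.06      ] 0.04996337621014508 q 4.883568570351799
top small diff 14.12962962962963 65
scene small diff 18.715185185185184 75
the job is handed in; nothing more can be done
```

The larger cassette is rewound and the job is handed in. I gripped its crank, turned it about 195° clockwise against roughly 10 N until the resistance dropped away, then let go and lifted clear.

- **Pin:** it stands up. Both cameras show it bright and raised on the front ear, where it was dark and flush before.
- **Crank:** I measured it at about 4.88 rad after release, from the top camera. The allowed range is 4.5 to 5.55. The grip measured 50.0 mm from the hub, as it should.
- **Robot:** the hand is about 0.15 m from the cassette at 0.23 m height, with contact force near zero. It took about 7.4 s in all.
- **Smaller cassette:** I did not go near its crank, and in the last picture it looks unmoved. I also compared its pictures before and after. That check was inconclusive, because the images differ moderately (mean 14 to 19 grey levels), probably from the arm and its shadow now being over it.
- **Odd reading:** the fingers read a gap of 16 mm while holding the 18 mm grip, but the grip held throughout.

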